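# Isolate the switch box and take its snap cover off

### The arm

A 6-joint arm with a two-finger parallel gripper is mounted at the origin on the work surface. World frame = base frame: x ahead of the robot, y to its left, z up, the work surface at z = 0. Lengths are in m, angles in rad, forces in N, time in s.
With the tool pointing down it reaches from about 0.25 to 0.725 m from the base axis. Payload 4 kg.
Tool frame: the origin (TCP) lies midway between the tips of the shut fingers; the grasp point (between the pads) lies 19 mm behind it (bot.grip_point_offset is the distance from the TCP to the grasp point, in m); z points along the fingers, y is the line along which they close (so a half turn about z gives the same grasp; the last joint's range is limited). The gripper opens to 85 mm and grips with 20 to 120 N. Pads are 22 mm wide; open, the fingers measure 114 mm over their backs; the gripper's body (76 mm by 85 mm) begins 54 mm behind the grasp point. The pads swing forward as they close: fully open they stand 13 mm farther back than shut.
Start: joints at [-1.172, 0.241, 0.005, 1.335, 0, 1.571], TCP at [0.194, -0.461, 0.231] pointing down, gripper open.
Joint ranges: [-2.72, 2.72], [-1.05, 1.87], [-1.09, 1.28], [-1.99, 2.15], [-1.42, 1.44], [-3.14, 3.14]. Speed limits (rad/s): [2.79, 2.79, 3.14, 3.14, 3.14, 3.14].

### API

Orientations are given as a unit quaternion [x, y, z, w].
In Python, from workcell import bot gives the robot as it stands.
- The arm moves only by the tool step_arm, never from a script. Its argument "targets" is text: rows parted by semicolons, each of 7 numbers parted by spaces: the opening, from -1 (shut) to 1 (fully open), so that 0 is half open, then the shift along the world's x, y, z normalised to -1 to 1, where 1 is 0.5 m, then the turn, a rotation vector about the world's x, y, z normalised to -1 to 1, where 1 is pi/4 rad. In form: gripper x y z wx wy wz; .... A call has 1 to 10 rows; each row is the pose to reach, as a shift and turn from the pose commanded when the call began; what a row does not reach only later rows make up. A row lasts 1/12 s, in which the tool goes at most 41.7 mm and 7.16 degrees, less where a joint would pass 70% of its speed; a pose out of reach is approached as far as the arm can. A call with a number of a shift or a turn outside -1 to 1 is refused whole. A call with a gripper value outside its range is refused whole. The fingers move at their own pace and stop on an object; the grip force is fixed at half the most. Time passes only in rows, so rows that repeat a pose let the fingers close. It gives the time, the measured TCP pose, the force, the opening and the grip force at its end, in the units of the state.
- bot.get_obs(): the state, without advancing time (a new reading comes with each control period).
- bot.camera(name): name is "scene" or "top" or "wrist"; returns the picture (384x512x3 uint8, red, green, blue); there is no depth.
- bot.camera_info(name): a dict with "vertical_fov" (degrees; the focal length in pixels is half the picture's height over the tangent of half this angle, whatever the lens; pixels are square), "cx", "cy" (the principal point, pixels), "pose" (4x4, takes a point from camera to world coordinates). Camera axes: x right, y up, looking along -z (the intrinsics and any distortion apply to the point x, -y, -z); pixel columns grow to the right and rows downward; lengths in m; the calibration is good to about 2 mm. The wrist camera is an equidistant fisheye: a pixel r from the principal point sees the ray r / f radians off the axis. A picture is of the moment at which its call begins: read the wrist's pose just before it. camera_info takes no time and is no camera call; for the wrist camera it gives the pose at the moment of the call.
- bot.job_done(): hands the job in; it is judged then, once.
The state is a dict: "clock": time; "joint_pos": joint angles; "joint_vel": joint speeds; "tau": joint torques, N m; "eef_pos": TCP position; "tool_rot": TCP orientation; "ft_force": force on the tool from outside, world axes, zero at the start; "ft_torque": the same for the moment, N m; "grip_width": finger opening in m; "grasp_force": force on a finger pad.
Only numpy, scipy, OpenCV 4.12 (cv2) and the standard library are available. Lean on these libraries where they do the work, as an engineer would, in place of code of your own. Each camera call takes 0.05 s, during which the arm holds its last target. There are 200 camera calls.

### The job

Switch the box on the bench off: push its spring knob in, turn it clockwise past the safety stop (without forcing it) until it will go no further, and let it spring back up. Only then squeeze the cover's two snap tabs towards each other, lift the cover straight off, and set it down flat, right way up, in the shallow metal tray without dropping it. Leave the other things on the bench where they are.

Things in the scene. Friction and masses are not known exactly. Their poses are not given: they have to be found in the camera images.
- enclosure: grey steel switch box on its back, fixed to the bench: 150 (x) x 260 (y) x 60 (z) mm, origin at the centre of its underside. The knob's upright axis is at y = -70 mm, the cover's centre at y = +65 mm (both x = 0). A small steel ear (the safety stop) stands on the top face beside the knob, 29 to 45 mm from its axis on the (-x, -y) side, 22 mm high.
- knob_grip (a point): middle of the knob's grip bar, on the knob's axis, 48 mm above the box's top when up; turns with the knob. The black bar is 14 mm thick (along this point's x), 46 long (y), 24 high (12 above and below this point), on a black drum 56 mm in diameter, 24 high, that may be pushed on. A steel pin on the drum's side at -y runs against the ear unless the knob is pushed in.
- spindle (a joint): how far the knob is pushed in, m: 0 up, 0.010 fully in. Spring: 6 N at 0, 11 N at 0.010; it comes back up when let go. At least 0.008 is needed to pass the safety stop.
- knob (a joint): turn of the knob, rad, growing clockwise seen from above. 0 to 0.15 at the start (on); not pushed in, it is stopped at about 0.32; kept pushed in from before there until beyond 0.9 it passes under the stop; 1.25 is the end of its travel (off). It stays where it is left (friction 0.04 N m; do not force it over the stop).
- cover: loose bare-steel cover plate, 110 (x) x 100 (y) x 4 mm, 0.15 to 0.35 kg with its tabs, lying over the opening of the box; origin at the centre of the plate's underside (60 mm above the bench when in place), z up, axes along the box's. Two ribs under it reach 13 mm down (it stands on them when set down) and locate it in the opening with about 1.5 mm of play.
- cover_grip (a point): point midway between the cover's two upright black snap tabs, 21 mm above the cover's origin, same axes. The tabs face each other across x, outer faces 52 mm apart when free, 38 mm when both are fully in; each 24 mm wide (y), 4 thick, top 34 mm above the cover's origin. Squeeze across x here. Hooks at their feet catch under the box's top until pressed in.
- tab_near (a joint): how far the snap tab on the cover's -x side is pressed in (towards +x), m: 0 free, 0.007 fully in. Spring: 4 N at 0, 7.5 N fully in. Its hook is free of the box from about 0.004 to 0.006 depending on the cover's play: press it fully.
- tab_far (a joint): the same for the snap tab on the cover's +x side (pressed in towards -x).
- tray_in (a point): centre of the inner floor of the shallow aluminium tray, 4 mm above the bench, z up; the tray is fixed, inside 192 (x) x 162 (y) mm, walls 4 mm thick, rim 18 mm above this floor. With the cover standing on its ribs here the cover's origin is 13 mm above this point.
- bracket: bystander: dark steel angle bracket, 100 x 70 x 70 mm, origin at the centre of its underside; leave alone.
- tape_measure: bystander: black tape measure, 70 x 40 x 66 mm, origin at the centre of its underside; leave alone.
- hammer: bystander: hammer lying on the bench, handle to its -x, about 300 mm long; leave alone.
- cover_seat (a point): point fixed to the box where the cover's origin lies when the cover is in place (top face of the box, y = +65 mm).
Not all that is in view belongs to the job. What is shaped like the cover but green or orange is not meant.

How it is judged:
By the outcome, as a careful person would: the job done as asked, in the order asked, and still so for the second after the job is handed in, with the robot touching nothing.
It also fails if it takes over 48 s, if anything falls off the work surface, if the arm or the gripper's body presses on something with over 40 N, if the wrist force passes 120 N, or if a joint passes its speed limit or range.

## Working session

There is one attempt and no reset: what is moved stays moved. The work goes in short steps, Python scripts to look and compute and a tool call to move; the robot and the scene stay as the last step left them, time stands still between calls to the robot, and variables do not carry over. Pictures are saved under pics/ and viewed, at most 10 in all, crops included, and the job is handed in when it is done.

Besides the shell and the picture viewer there is one more tool, called as a command line: name --argument value ..., lists and objects as JSON in quotes. step_arm: Moves the arm, as the interface text tells. Scaled input: -1 to 1 covers 0.5 m each way for a shift and pi/4 rad each way for a turn. Its arguments: {"type":"object","properties":{"targets":{"type":"string"}},"required":["targets"]}

```bash
mkdir -p pics; python3 - <<'E'
from workcell import bot
import cv2,numpy as np
for n in("scene","top"):
    i=bot.camera_info(n);print(n,i["vertical_fov"],i["cx"],i["cy"],np.round(i["pose"],4).tolist())
    im=bot.camera(n);cv2.imwrite(f"pics/{n}0.png",im[...,::-1])
o=bot.get_obs();print(o["clock"],o["eef_pos"],o["tool_rot"],o["grip_width"],bot.grip_point_offset)
E
```

```text
scene 55.52226651235753 250.17981123423593 193.96854897927645 [[-0.8167, -0.3091, 0.4874, 1.0033], [0.577, -0.4528, 0.6797, 0.6649], [0.0106, 0.8363, 0.5482, 0.6062], [0.0, 0.0, 0.0, 1.0]]
top 52.5561768396245 258.6271559638841 195.48209649322138 [[-0.004, 0.9904, -0.1381, 0.4274], [-1.0, -0.0045, -0.0029, -0.0026], [-0.0035, 0.138, 0.9904, 1.0745], [0.0, 0.0, 0.0, 1.0]]
0.1 [ 0.19392447 -0.46022924  0.23049543] [ 9.80186682e-01  1.98073595e-01 -1.87830061e-04 -9.39924337e-04] 0.08533562955080021 0.0187
```

View pics/top0.png

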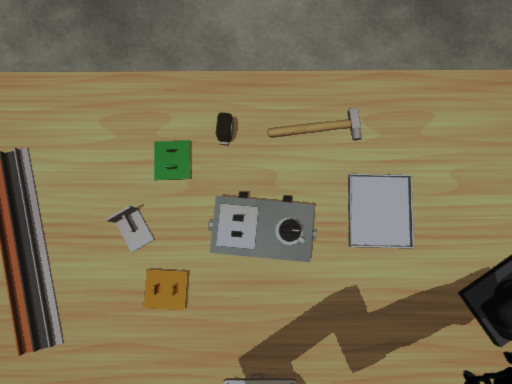

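View pics/scene0.png

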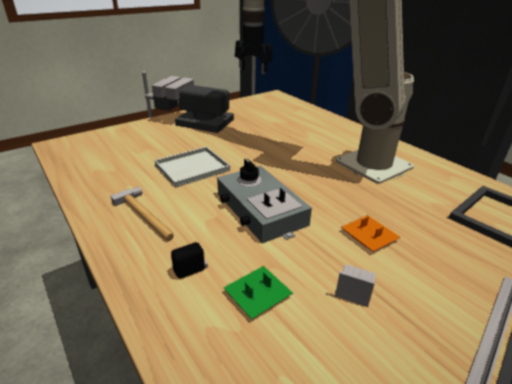

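The top view shows the box at about (262,228), with the knob at (290,230), the cover tabs at (238,217) and (237,234), and the tray at (380,211). The green and orange covers are decoys. Next I'll measure the box and tray.

```bash
cat > h.py <<'E'
from workcell import bot
import cv2,numpy as np
def ray(n,px):
    i=bot.camera_info(n);f=192/np.tan(np.radians(i["vertical_fov"]/2));T=np.array(i["pose"])
    px=np.atleast_2d(np.asarray(px,float))
    d=np.c_[(px[:,0]-i["cx"])/f,-(px[:,1]-i["cy"])/f,-np.ones(len(px))]@T[:3,:3].T
    return T[:3,3],d
def plane(n,px,z):
    o,d=ray(n,px);return o+d*((z-o[2])/d[:,2])[:,None]
def proj(n,P):
    i=bot.camera_info(n);f=192/np.tan(np.radians(i["vertical_fov"]/2));T=np.array(i["pose"])
    q=(np.atleast_2d(P)-T[:3,3])@T[:3,:3];return np.c_[i["cx"]-f*q[:,0]/q[:,2],i["cy"]+f*q[:,1]/q[:,2]]
E
python3 - <<'E'
from h import *
im=cv2.imread("pics/top0.png")
c=im[165:280,195:425];cv2.imwrite("pics/crop.png",cv2.resize(c,None,fx=3.4,fy=3.4,interpolation=cv2.INTER_CUBIC))
hsv=cv2.cvtColor(im,cv2.COLOR_BGR2HSV)
m=((hsv[...,1]<60)).astype(np.uint8)*255
for nm,(x0,y0,x1,y1),z in(("box",(195,165,335,280),.06),("tray",(338,165,425,260),.022)):
    s=np.zeros_like(m);s[y0:y1,x0:x1]=m[y0:y1,x0:x1]
    s=cv2.morphologyEx(s,cv2.MORPH_OPEN,np.ones((13,13)))
    cs=cv2.findContours(s,0,1)[0];k=max(cs,key=cv2.contourArea)
    h=cv2.convexHull(k)[:,0]
    print(nm,cv2.minAreaRect(k))
    w=plane("top",h,z)[:,:2].astype(np.float32);print(cv2.minAreaRect(w))
    print(np.round(plane("top",cv2.boxPoints(cv2.minAreaRect(k)),z),4).tolist())
for p in((238,217),(237,234.5)):print(plane("top",[p],.094))
print(plane("top",[(290,230)],.12))
E
```

```text
box ((262.09423828125, 228.4630889892578), (101.30950164794922, 57.9428825378418), 5.19442892074585)
((0.48296618461608887, -0.007815033197402954), (0.26359501481056213, 0.15036694705486298), 84.50694274902344)
[[0.4201, 0.1291, 0.06], [0.5705, 0.1173, 0.06], [0.545, -0.1478, 0.06], [0.3957, -0.1308, 0.06]]
tray ((381.0, 210.5), (73.0, 64.0), 90.0)
((0.5328978300094604, -0.33061665296554565), (0.17236824333667755, 0.2002742439508438), 88.18643188476562)
[[0.6327, -0.2484, 0.022], [0.6318, -0.4242, 0.022], [0.4329, -0.4125, 0.022], [0.4335, -0.2412, 0.022]]
[[0.50938867 0.05268306 0.094     ]]
[[0.46536801 0.05504844 0.094     ]]
[[ 0.47478976 -0.07617024  0.12      ]]
```

View pics/crop.png

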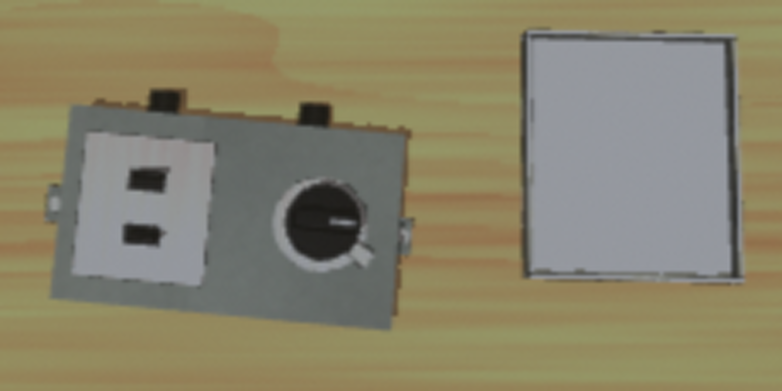

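The crop shows the box-top corners at (70,105), (408,130), (391,329) and (52,298). The cover is the light plate on the left. The knob pointer points right, about 5° clockwise of the box's -y, and the ear is at lower right.

```bash
python3 - <<'E'
from h import *
cr=lambda l:np.array(l,float)/3.4+[195-.35,165-.35]
W=plane("top",cr([(70,105),(408,130),(391,329),(52,298)]),.06)[:,:2]
print(np.round(W,4).tolist())
c=W.mean(0)
e=[W[0]-W[1],W[3]-W[2]];print([np.linalg.norm(v) for v in e],[np.degrees(np.arctan2(-v[0],v[1])) for v in e])
f=[W[0]-W[3],W[1]-W[2]];print([np.linalg.norm(v) for v in f],[np.degrees(np.arctan2(v[1],v[0])) for v in f])
C=plane("top",cr([(85,131),(215,142),(203,285),(73,273)]),.064)[:,:2];print("cover",C.mean(0))
print("drum/knob top",plane("top",cr([(323,222)]),.10), "bezel",plane("top",cr([(321,223)]),.062))
T=plane("top",cr([(527,33),(735,38),(742,281),(525,276)]),.022)[:,:2];print("tray",T.mean(0),np.round(T,4).tolist())
p=plane("top",cr([(332,219),(357,223)]),.12);d=p[1]-p[0];print("pointer deg from -y cw",np.degrees(np.arctan2(-d[0],-d[1])))
for yaw in(-5,):
    y=np.radians(yaw);u=np.array([-np.sin(y),np.cos(y)]);print(c,"knob",c-.07*u,"cover",c+.065*u)
t=plane("top",cr([(147,180),(141,234)]),.09);print("tabs",t)
# scene view check: same features
im=cv2.imread("pics/scene0.png");cv2.imwrite("pics/sc.png",cv2.resize(im[145:245,150:320],None,fx=4.5,fy=4.5,interpolation=cv2.INTER_CUBIC))
E
```

```text
[[0.5692, 0.1148], [0.5485, -0.1466], [0.397, -0.1301], [0.4212, 0.1268]]
[np.float64(0.26217090415930905), np.float64(0.2580106545141767)] [np.float64(-4.521554456910977), np.float64(-5.388161771722775)]
[np.float64(0.14844850260563322), np.float64(0.15241630871806666)] [np.float64(-4.632642257636899), np.float64(-6.2049923051425)]
cover [0.4895482  0.05689271]
drum/knob top [[ 0.47592616 -0.07684039  0.1       ]] bezel [[ 0.47706434 -0.07819882  0.062     ]]
tray [ 0.531781   -0.33041617] [[0.6316, -0.2501], [0.6267, -0.4179], [0.4321, -0.4122], [0.4367, -0.2415]]
pointer deg from -y cw 9.328749634892189
[ 0.48396421 -0.00878467] knob [ 0.47786331 -0.0785183 ] cover [0.48962933 0.05596798]
tabs [[0.50822202 0.05319448 0.09      ]
 [0.46811032 0.05751157 0.09      ]]
```

step_arm --targets "1 0.284 0.38 0 0 0 0.65;1 0.284 0.38 0 0 0 0.65;1 0.284 0.38 0 0 0 0.65;1 0.284 0.38 0 0 0 0.65;1 0.284 0.38 0 0 0 0.65;1 0.284 0.38 0 0 0 0.65;1 0.284 0.38 0 0 0 0.65"

```text
clock: 0.68
eef_pos: [0.3383, -0.2667, 0.231]
tool_rot: [0.897, 0.442, 0.001, -0.001]
ft_force: [-0.6, 0.1, 0.1]
grip_width: 0.0852
grasp_force: 0.0
```

step_arm --targets "1 0.282 0.384 0 0 0 0.64;1 0.282 0.384 0 0 0 0.64;1 0.282 0.384 0 0 0 0.64;1 0.282 0.384 0 0 0 0.64;1 0.282 0.384 0 0 0 0.64;1 0.282 0.384 0 0 0 0.64;1 0.282 0.384 0 0 0 0.64;1 0.282 0.384 0 0 0 0.64;1 0.282 0.384 0 0 0 0.64"

```text
clock: 1.43
eef_pos: [0.4765, -0.0792, 0.2308]
tool_rot: [0.761, 0.649, -0.001, -0.0]
ft_force: [0.0, -0.1, -0.3]
grip_width: 0.0853
grasp_force: 0.0
```

```bash
python3 - <<'E'
from h import *
i=bot.camera_info("wrist");im=bot.camera("wrist");cv2.imwrite("pics/w1.png",im[...,::-1])
np.save("w1.npy",i["pose"]);print(i["vertical_fov"],i["cx"],i["cy"],np.round(i["pose"],4).tolist())
o=bot.get_obs();print(o["clock"],o["eef_pos"],o["tool_rot"],o["joint_pos"],o["ft_force"])
E
```

```text
65.70646984690485 254.49358876735255 189.91753357204422 [[0.9873, 0.1528, 0.0444, 0.4868], [-0.1591, 0.9525, 0.2598, -0.0138], [-0.0026, -0.2636, 0.9646, 0.3738], [0.0, 0.0, 0.0, 1.0]]
1.4833 [ 0.47635046 -0.07960438  0.23096   ] [ 7.61354289e-01  6.48335744e-01 -5.57196932e-04 -3.14325720e-04] [-1.65301910e-01  2.07994689e-01 -3.78772994e-02  1.32612311e+00
 -4.47229796e-04  1.56549770e+00] [ 0.22863427 -0.04511573 -0.05753984]
```

View pics/w1.png

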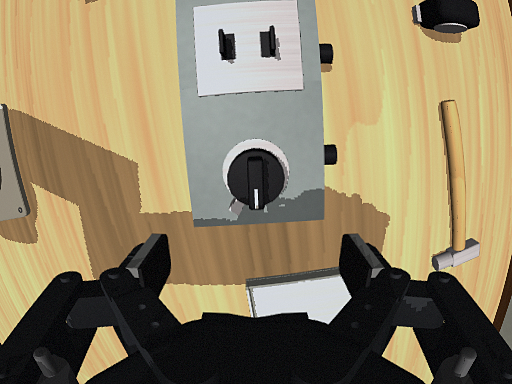

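The wrist view shows the knob bar running from about (255,158) to (257,208), the tab tops near (225,30) and (272,26), and the box's near corners at (195,226) and (325,219).

```bash
cat >> h.py <<'E'
def wplane(T,px,z):
    i=bot.camera_info("wrist");f=192/np.tan(np.radians(i["vertical_fov"]/2))
    px=np.atleast_2d(np.asarray(px,float));a=px-[i["cx"],i["cy"]];r=np.hypot(*a.T);s=np.sin(r/f)/np.maximum(r,1e-9)
    d=np.c_[a[:,0]*s,-a[:,1]*s,-np.cos(r/f)]@T[:3,:3].T;o=T[:3,3];return o+d*((z-o[2])/d[:,2])[:,None]
E
python3 - <<'E'
from h import *
im=cv2.imread("pics/w1.png")
a=cv2.resize(im[130:232,180:335],None,fx=3.5,fy=3.5,interpolation=cv2.INTER_CUBIC)
b=cv2.resize(im[0:102,180:315],None,fx=3.5,fy=3.5,interpolation=cv2.INTER_CUBIC)
a=a[:,:480];o=np.hstack([a[:, :390],b[:,:400]]);cv2.imwrite("pics/w1c.png",o);print(o.shape)
T=np.load("w1.npy")
for n,p,z in(("bar",[(255,158),(257,208)],.12),("boxcorner",[(195,226),(325,219)],.06),("tabs",[(225,30),(272,26)],.094),("cov",[(199,98),(303,90)],.064)):print(n,np.round(wplane(T,p,z)[:,:2],4).tolist())
E
```

```text
(357, 790, 3)
bar [[0.4801, -0.0541], [0.4746, -0.0992]]
boxcorner [[0.3977, -0.1301], [0.5468, -0.1454]]
tabs [[0.4713, 0.068], [0.5152, 0.0647]]
cov [[0.4313, 0.0096], [0.539, 0.0005]]
```

View pics/w1c.png

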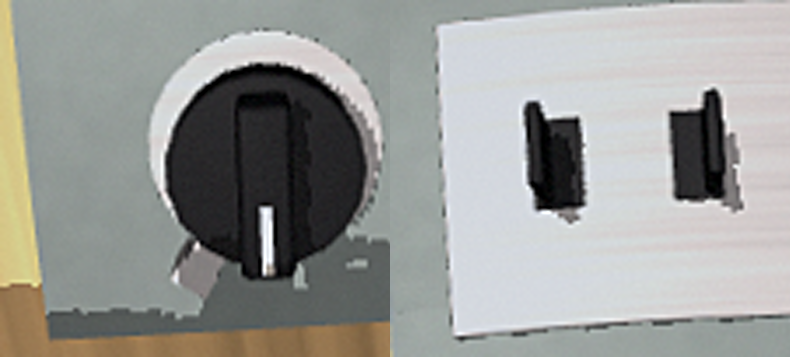

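```bash
python3 - <<'E'
from h import *
T=np.load("w1.npy")
for n,p,z in(("tabs",[(221.1,42.6),(272.3,38.9)],.094),("cov",[(194,7.5),(199,96)],.064),):
    w=wplane(T,p,z)[:,:2];print(n,np.round(w,4).tolist(),w.mean(0))
E
```

```text
tabs [[0.4658, 0.0562], [0.5134, 0.0518]] [0.48957937 0.0539718 ]
cov [[0.4412, 0.1098], [0.4317, 0.0117]] [0.43646401 0.06074046]
```

step_arm --targets "1 0.002 0.005 -0.08 0 0 0.04;1 0.002 0.005 -0.16 0 0 0.04;1 0.002 0.005 -0.22 0 0 0.04;1 0.002 0.005 -0.262 0 0 0.04;1 0.002 0.005 -0.262 0 0 0.04;1 0.002 0.005 -0.262 0 0 0.04"

```text
clock: 1.98
eef_pos: [0.4766, -0.0774, 0.0998]
tool_rot: [0.751, 0.66, -0.001, -0.001]
ft_force: [0.0, -0.1, 0.6]
grip_width: 0.0852
grasp_force: 0.0
```

step_arm --targets "-1 0 0 0 0 0 0;-1 0 0 0 0 0 0;-1 0 0 0 0 0 0;-1 0 0 0 0 0 0;-1 0 0 0 0 0 0;-1 0 0 0 0 0 0;-1 0 0 0 0 0 0;-1 0 0 0 0 0 0;-1 0 0 0 0 0 0;-1 0 0 0 0 0 0"

```text
clock: 2.82
eef_pos: [0.4779, -0.0762, 0.1008]
tool_rot: [0.751, 0.661, -0.0, -0.0]
ft_force: [-1.9, 0.5, 5.2]
grip_width: 0.0126
grasp_force: 60.9
```

step_arm --targets "-1 0 0 -0.01 0 0 0;-1 0 0 -0.02 0 0 0;-1 0 0 -0.024 0 0 0;-1 0 0 -0.024 0 0 0;-1 0 0 -0.024 0 0 0"

```text
clock: 3.23
eef_pos: [0.4781, -0.0762, 0.091]
tool_rot: [0.751, 0.661, 0.0, 0.001]
ft_force: [-6.7, 0.6, 20.4]
grip_width: 0.0126
grasp_force: 63.1
```

step_arm --targets "-1 0 0 0 0 0 -0.1;-1 0 0 0 0 0 -0.2;-1 0 0 0 0 0 -0.3;-1 0 0 0 0 0 -0.4;-1 0 0 0 0 0 -0.5;-1 0 0 0 0 0 -0.6;-1 0 0 0 0 0 -0.7;-1 0 0 0 0 0 -0.8;-1 0 0 0 0 0 -0.9;-1 0 0 0 0 0 -1"

```text
clock: 4.07
eef_pos: [0.479, -0.0769, 0.091]
tool_rot: [0.947, 0.321, 0.001, 0.001]
ft_force: [-5.1, 0.4, 16.6]
grip_width: 0.0127
grasp_force: 62.7
```

```bash
python3 - <<'E'
from h import *
from scipy.spatial.transform import Rotation as R
o=bot.get_obs();y=R.from_quat(o["tool_rot"]).as_matrix()[:,1];print(np.degrees(np.arctan2(y[1],y[0])),o["eef_pos"],o["ft_force"],o["ft_torque"],o["joint_pos"])
E
```

```text
-52.52061788387048 [ 0.47903817 -0.07686038  0.09101779] [-5.14513175  0.44213417 16.59248966] [-0.24371256  1.16761061  0.04874298] [-1.58246403e-01  3.20354682e-01 -2.75344049e-01  9.71763195e-01
 -1.35073336e-03  2.32920318e+00]
```

step_arm --targets "-1 0 0 0 0 0 -0.1;-1 0 0 0 0 0 -0.2;-1 0 0 0 0 0 -0.3;-1 0 0 0 0 0 -0.4;-1 0 0 0 0 0 -0.48;-1 0 0 0 0 0 -0.52;-1 0 0 0 0 0 -0.54;-1 0 0 0 0 0 -0.54"

```text
clock: 4.73
eef_pos: [0.4792, -0.0774, 0.091]
tool_rot: [0.993, 0.116, 0.002, 0.002]
ft_force: [-5.6, -2.6, 17.4]
grip_width: 0.0121
grasp_force: 62.5
```

```bash
cat > s.py <<'E'
from h import *
from scipy.spatial.transform import Rotation as R
o=bot.get_obs();y=R.from_quat(o["tool_rot"]).as_matrix()[:,1];print(np.degrees(np.arctan2(y[1],y[0])),o["eef_pos"],o["ft_force"],o["ft_torque"],o["joint_pos"][5],o["tau"][5])
E
python3 s.py
```

```text
-76.65645482633752 [ 0.47922827 -0.07744384  0.09101732] [-5.57834475 -2.58663303 17.44580184] [-0.54419909  1.16309898 -0.0646667 ] 2.750050461223734 0.09407137054949999
```

step_arm --targets "-1 0 0 0 0 0 -0.04;-1 0 0 0 0 0 -0.06;-1 0 0 0 0 0 -0.06"

```text
clock: 4.98
eef_pos: [0.4793, -0.0775, 0.091]
tool_rot: [0.996, 0.094, 0.002, 0.002]
ft_force: [-3.6, -3.1, 15.8]
grip_width: 0.0127
grasp_force: 62.8
```

```bash
python3 s.py
```

```text
-79.26501048592833 [ 0.47928087 -0.07749162  0.09102118] [-3.57951544 -3.07813557 15.84485561] [-0.61065604  1.1777268   0.55893694] 2.795719163395982 0.6695911288261414
```

step_arm --targets "-1 0 0 0.008 0 0 0;-1 0 0 0.016 0 0 0;-1 0 0 0.024 0 0 0;-1 0 0 0.024 0 0 0;0.2 0 0 0.024 0 0 0;0.2 0 0 0.024 0 0 0;0.2 0 0 0.024 0 0 0;0.2 0 0 0.024 0 0 0"

```text
clock: 5.65
eef_pos: [0.4778, -0.0759, 0.0998]
tool_rot: [0.996, 0.093, -0.0, -0.0]
ft_force: [0.1, -0.1, -0.2]
grip_width: 0.0513
grasp_force: 0.0
```

step_arm --targets "0.2 0 0 0.05 0 0 0;0.2 0 0 0.1 0 0 0;0.5 0 0.02 0.18 0 0 0;0.8 0 0.04 0.24 0 0 0.1;1 0 0.08 0.26 0 0 0.2;1 0 0.08 0.26 0 0 0.3;1 0 0.08 0.26 0 0 0.3"

```text
clock: 6.23
eef_pos: [0.4788, -0.0354, 0.2314]
tool_rot: [0.977, 0.211, 0.001, 0.0]
ft_force: [-0.4, 0.3, -0.1]
grip_width: 0.0855
grasp_force: 0.0
```

```bash
python3 - <<'E'
from h import *
i=bot.camera_info("wrist");im=bot.camera("wrist")[...,::-1];T=np.array(i["pose"]);np.save("w2.npy",T)
cv2.imwrite("pics/w2.png",im);print(np.round(T,3).tolist())
E
python3 s.py
```

```text
[[0.412, 0.879, 0.239, 0.539], [-0.911, 0.397, 0.108, -0.008], [-0.0, -0.262, 0.965, 0.375], [0.0, 0.0, 0.0, 1.0]]
-65.84562608139905 [ 0.47815134 -0.03578929  0.23037677] [-0.61592564  0.44373889 -0.03679453] [-0.02939914  0.0580085  -0.02775044] 2.64519481786144 -0.185362477786839
```

View pics/w2.png

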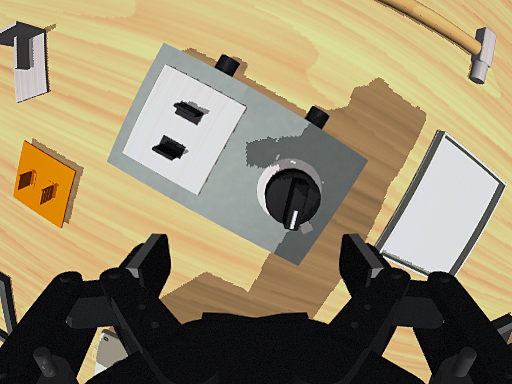

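The bar now runs from about (295,172) to (291,229). I'll check its angle against the box.

```bash
python3 - <<'E'
from h import *
T=np.load("w2.npy")
w=wplane(T,[(295,173),(291,229)],.12);d=w[0]-w[1];print(w[:,:2],np.linalg.norm(d),"bar y-axis yaw",np.degrees(np.arctan2(-d[0],d[1])),"end expected -76.7")
im=cv2.imread("pics/w2.png");w=wplane(T,[(193,115),(173,157)],.094);print(w)
cv2.imwrite("pics/w2c.png",np.hstack([cv2.resize(im[150:250,240:340],None,fx=4,fy=4,interpolation=2),cv2.resize(im[80:180,130:230],None,fx=4,fy=4,interpolation=2)]))
E
```

```text
[[ 0.50438825 -0.06291346]
 [ 0.45530288 -0.08324218]] 0.05312842785677218 bar y-axis yaw -67.50309179617089 end expected -76.7
[[0.51223629 0.04363663 0.094     ]
 [0.46681198 0.04660564 0.094     ]]
```

View pics/w2c.png

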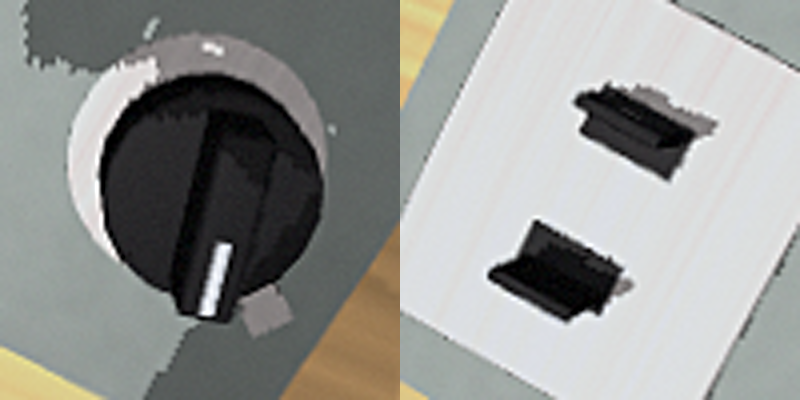

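```bash
python3 - <<'E'
from h import *
T=np.load("w2.npy")
for p in([(300,180),(293,226)],[(296,210.8),(292.3,226)],[(292.5,178),(285,225)]):
    w=wplane(T,p,.12);d=w[0]-w[1];print(w[:,:2].tolist(),np.linalg.norm(d),"yaw",np.degrees(np.arctan2(-d[0],d[1])))
E
```

```text
[[0.5005633626874324, -0.06978910176240391], [0.45875832471541006, -0.08359881110354747]] 0.044026915312443786 yaw -71.71975060990424
[[0.4732566944851073, -0.07939777104962278], [0.4584946677166272, -0.08299745018334387]] 0.01519457548531942 yaw -76.29602541092267
[[0.4994051638762739, -0.06287015842228105], [0.4566444436184339, -0.07630697601525802]] 0.044822173798201526 yaw -72.55557482022682
```

```bash
python3 - <<'E'
from h import *
def ang(fn,T,roi):
    im=cv2.imread(fn);x0,y0,x1,y1=roi;g=cv2.cvtColor(im,cv2.COLOR_BGR2GRAY)[y0:y1,x0:x1]
    n,l,s,c=cv2.connectedComponentsWithStats((g>130).astype(np.uint8))
    for k in range(1,n):
        if 15<s[k,4]<200:
            p=np.argwhere(l==k)[:,::-1]+[x0,y0];w=wplane(T,p,.12)[:,:2]
            v=cv2.fitLine((w*1000).astype(np.float32),2,0,.01,.01).ravel()
            print(fn,s[k],p.mean(0),w.mean(0),"yaw",(np.degrees(np.arctan2(-v[0],v[1]))+90)%180-90)
ang("pics/w1.png",np.load("w1.npy"),(250,185,265,212));ang("pics/w2.png",np.load("w2.npy"),(284,205,300,232))
E
```

```text
pics/w1.png [ 4  4  4 20 60] [255.91666667 197.88333333] [ 0.47515923 -0.08967143] yaw -8.418068
pics/w2.png [ 6  6  8 18 69] [293.33333333 219.60869565] [ 0.4645374  -0.08102586] yaw -77.34846
```

The knob is at the end of its travel: the pointer turned from −8.4° to −77.3° and the torque rose sharply. Next is the cover.

step_arm --targets "1 0.023 0.184 0 0 0 0.67;1 0.023 0.184 0 0 0 0.67;1 0.023 0.184 0 0 0 0.67;1 0.023 0.184 0 0 0 0.67;1 0.023 0.184 0 0 0 0.67;1 0.023 0.184 0 0 0 0.67"

```text
clock: 6.78
eef_pos: [0.489, 0.0558, 0.229]
tool_rot: [0.89, 0.456, -0.001, -0.001]
ft_force: [-0.5, -0.9, -0.8]
grip_width: 0.0854
grasp_force: 0.0
```

step_arm --targets "1 0 0 -0.06 0 0 0.15;1 0 0 -0.12 0 0 0.3;1 0 0 -0.18 0 0 0.45;1 0 0 -0.2 0 0 0.6;1 0 0 -0.2 0 0 0.68;1 0 0 -0.2 0 0 0.68;1 0 0 -0.2 0 0 0.68"

```text
clock: 7.37
eef_pos: [0.4894, 0.0553, 0.1298]
tool_rot: [0.739, 0.674, -0.0, -0.0]
ft_force: [0.1, -0.8, -0.7]
grip_width: 0.085
grasp_force: 0.0
```

```bash
python3 s.py; python3 - <<'E'
from h import *
i=bot.camera_info("wrist");im=bot.camera("wrist")[...,::-1];np.save("w3.npy",np.array(i["pose"]))
cv2.imwrite("pics/w3.png",im)
E
```

```text
-5.290064960509884 [0.48941968 0.0552646  0.12978255] [ 0.0814698  -0.83932367 -0.6918328 ] [ 0.05440159  0.01494889 -0.03099106] 1.775538914772183 -0.050843762001022696
```

View pics/w3.png

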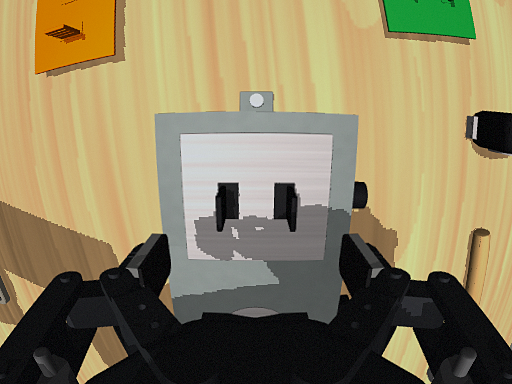

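The tabs sit at (220,210) and (293,208), centred between the fingers.

step_arm --targets "1 0 0.002 -0.04 0 0 0;1 0 0.002 -0.08 0 0 0;1 0 0.002 -0.11 0 0 0;1 0 0.002 -0.12 0 0 0;1 0 0.002 -0.12 0 0 0;1 0 0.002 -0.12 0 0 0"

```text
clock: 7.92
eef_pos: [0.4902, 0.0567, 0.071]
tool_rot: [0.738, 0.675, 0.0, 0.0]
ft_force: [-0.0, 0.3, -0.0]
grip_width: 0.0851
grasp_force: 0.0
```

step_arm --targets "-0.3 0 0 0 0 0 0;-0.3 0 0 0 0 0 0;-0.3 0 0 0 0 0 0;-0.3 0 0 0 0 0 0;-1 0 0 0 0 0 0;-1 0 0 0 0 0 0;-1 0 0 0 0 0 0;-1 0 0 0 0 0 0;-1 0 0 0 0 0 0;-1 0 0 0 0 0 0"

```text
clock: 8.75
eef_pos: [0.4907, 0.0569, 0.073]
tool_rot: [0.738, 0.675, 0.001, 0.001]
ft_force: [-2.9, -0.3, 13.7]
grip_width: 0.0351
grasp_force: 61.5
```

step_arm --targets "-1 0 0 0.006 0 0 0;-1 0 0 0.012 0 0 0;-1 0 0 0.02 0 0 0;-1 0 0 0.03 0 0 0;-1 0 0 0.04 0 0 0;-1 0 0 0.04 0 0 0"

```text
clock: 9.25
eef_pos: [0.4904, 0.0568, 0.0913]
tool_rot: [0.738, 0.675, 0.001, 0.0]
ft_force: [-0.4, -0.0, -1.8]
grip_width: 0.0346
grasp_force: 60.4
```

step_arm --targets "-1 0 0 0.04 0 0 0;-1 0 0 0.08 0 0 0;-1 0 0 0.13 0 0 0;-1 0 0 0.18 0 0 0;-1 0 0 0.21 0 0 0;-1 0 0 0.22 0 0 0;-1 0 0 0.22 0 0 0"

```text
clock: 9.83
eef_pos: [0.4906, 0.0569, 0.2016]
tool_rot: [0.738, 0.675, 0.001, 0.001]
ft_force: [0.2, 0.7, -2.9]
grip_width: 0.0348
grasp_force: 61.0
```

```bash
python3 s.py; python3 - <<'E'
from h import *
cv2.imwrite("pics/s4.png",cv2.resize(bot.camera("scene")[60:260,120:380,::-1],None,fx=3,fy=3,interpolation=2))
E
```

```text
-5.050346603508071 [0.49061288 0.05686047 0.20156422] [ 0.18451906  0.66225888 -2.9036717 ] [ 0.02443566 -0.00191378 -0.08116813] 1.774319389663237 0.0021551780810113996
```

View pics/s4.png

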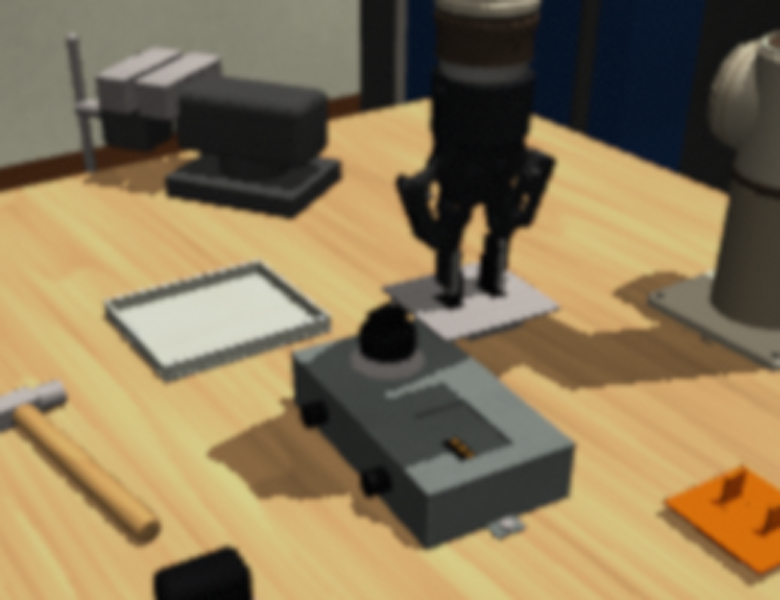

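step_arm --targets "-1 0.005 -0.04 0 0 0 0.01;-1 0.012 -0.11 0 0 0 0.02;-1 0.02 -0.18 0 0 0 0.03;-1 0.027 -0.25 0 0 0 0.04;-1 0.035 -0.32 0 0 0 0.05;-1 0.042 -0.39 0 0 0 0.06;-1 0.05 -0.46 0 0 0 0.07;-1 0.057 -0.53 0 0 0 0.07;-1 0.065 -0.6 0 0 0 0.07;-1 0.072 -0.67 0 0 0 0.07"

```text
clock: 10.72
eef_pos: [0.5245, -0.2795, 0.1977]
tool_rot: [0.719, 0.695, -0.001, -0.002]
ft_force: [1.1, 0.4, -2.0]
grip_width: 0.035
grasp_force: 61.0
```

step_arm --targets "-1 0.006 -0.06 0 0 0 0;-1 0.01 -0.095 0 0 0 0;-1 0.011 -0.104 -0.03 0 0 0;-1 0.011 -0.104 -0.08 0 0 0;-1 0.011 -0.104 -0.14 0 0 0;-1 0.011 -0.104 -0.2 0 0 0;-1 0.011 -0.104 -0.25 0 0 0;-1 0.011 -0.104 -0.28 0 0 0;-1 0.011 -0.104 -0.3 0 0 0;-1 0.011 -0.104 -0.3 0 0 0"

```text
clock: 11.55
eef_pos: [0.5283, -0.3285, 0.0456]
tool_rot: [0.719, 0.695, -0.001, -0.004]
ft_force: [0.7, -0.0, -2.9]
grip_width: 0.0347
grasp_force: 61.0
```

```bash
python3 s.py
```

```text
-1.9004396637677508 [ 0.52828039 -0.3284831   0.04557435] [ 0.72756893 -0.04382678 -2.92774411] [-0.02136791  0.09114832 -0.03287668] 1.047698224801891 0.002054386568488553
```

step_arm --targets "-1 0 0 -0.008 0 0 0;-1 0 0 -0.016 0 0 0;-1 0 0 -0.022 0 0 0;-1 0 0 -0.026 0 0 0;-1 0 0 -0.028 0 0 0;-1 0 0 -0.028 0 0 0"

```text
clock: 12.05
eef_pos: [0.5313, -0.3303, 0.0366]
tool_rot: [0.719, 0.695, 0.0, 0.0]
ft_force: [-0.7, -0.0, -2.6]
grip_width: 0.0348
grasp_force: 61.0
```

step_arm --targets "-1 0 0 -0.004 0 0 0;-1 0 0 -0.008 0 0 0;-1 0 0 -0.01 0 0 0;-1 0 0 -0.01 0 0 0"

```text
clock: 12.38
eef_pos: [0.5309, -0.3301, 0.031]
tool_rot: [0.719, 0.695, -0.0, -0.0]
ft_force: [-0.6, 0.4, -2.3]
grip_width: 0.0348
grasp_force: 61.0
```

step_arm --targets "-1 0 0 -0.002 0 0 0;-1 0 0 -0.004 0 0 0;-1 0 0 -0.004 0 0 0"

```text
clock: 12.63
eef_pos: [0.5313, -0.3303, 0.0302]
tool_rot: [0.719, 0.695, 0.0, 0.0]
ft_force: [-1.2, 0.4, 3.9]
grip_width: 0.0345
grasp_force: 62.5
```

step_arm --targets "-0.1 0 0 0 0 0 0;0.1 0 0 0 0 0 0;0.3 0 0 0 0 0 0;0.6 0 0 0 0 0 0;1 0 0 0 0 0 0;1 0 0 0 0 0 0;1 0 0 0 0 0 0;1 0 0 0 0 0 0"

```text
clock: 13.3
eef_pos: [0.5313, -0.3303, 0.0294]
tool_rot: [0.719, 0.695, 0.0, 0.0]
ft_force: [-0.4, -0.8, 0.7]
grip_width: 0.0855
grasp_force: 0.0
```

step_arm --targets "1 0 0 0.03 0 0 0;1 0 0 0.08 0 0 0;1 0 0 0.16 0 0 0;1 0 0 0.24 0 0 0;1 0 0 0.32 0 0 0;1 0 0 0.36 0 0 0;1 0 0 0.36 0 0 0"

```text
clock: 13.88
eef_pos: [0.534, -0.332, 0.2167]
tool_rot: [0.719, 0.695, 0.002, 0.006]
ft_force: [0.7, 0.2, 0.3]
grip_width: 0.0854
grasp_force: 0.0
```

```bash
python3 s.py; python3 - <<'E'
from h import *
a=bot.camera("wrist")[...,::-1];b=bot.camera("scene")[100:300,100:340,::-1]
cv2.imwrite("pics/f.png",np.hstack([cv2.resize(a,(400,300)),cv2.resize(b,(360,300),interpolation=2)]))
E
```

```text
-1.8983014197131136 [ 0.53403634 -0.3320464   0.21674671] [0.69707074 0.18515158 0.30925631] [ 0.02415777 -0.03809824 -0.03915618] 1.0476953113056666 -8.07772067901169e-06
```

View pics/f.png

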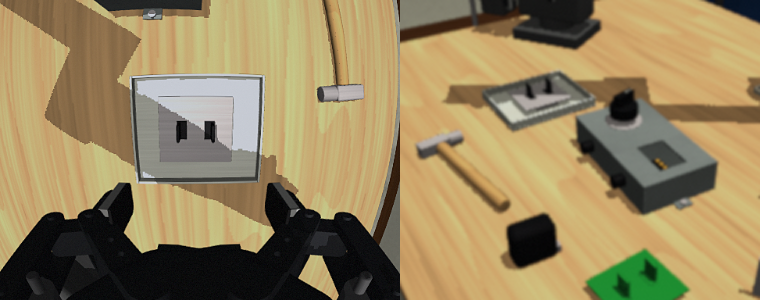

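The cover lies flat and upright in the tray, with its tabs at about (182,131) and (210,131) and clear of the walls. The knob is up and turned, and the other things haven't moved.

```bash
python3 -c "
from workcell import bot
print(bot.job_done())"
```

```text
the job is handed in; nothing more can be done
None
```

I pushed in the knob, turned it past the stop to the off end and let it spring back up, then unclipped the cover and set it flat and right way up in the tray; the job is handed in, with no verdict returned.

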